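# Clear the broken glass and hold a bottle in the check fixture's V-block

## Task

Using the scraper block, not the fingers, sweep the three pieces of blue glass off the white board into the fixture's red tray while the bottle still waits on its yellow rest, and set the scraper back down upright on the table. Then lay the bottle lengthwise in the V-block, centred over its two halves and with its capped neck pointing away from the tray, and finish still holding it pressed firmly (about 10 to 40 N, no slamming) and evenly onto both sloping sides. Leave the spare bottle, the jar and the yellow bin alone.

Things in the scene. Friction and masses are not known exactly. Their poses are not given: they have to be found in the camera images.
- fixture: Fixed check fixture. Origin on the table; x across, y along its length (yaw varies), z up. White-topped board, x -100 to +110 mm, y -120 to +120 mm, its surface 30 mm above the table. The part with x below +10 mm is open: the glass lies there. The dark steel V-block stands at x +22 to +102 mm. A red tray (see tray_mid) joins the open part at the -y end.
- vee_near: The sloping faces of the V on the fixture's -x side (fixed). 90 degree V along y, in two halves, y -52 to -27 mm and +27 to +52 mm; in the 54 mm gap between them fingers can go down to the board. The V's lips stand 40 mm above the board. Origin on the board's surface, 30 mm above the table, under the V's axis; axes as the fixture.
- vee_far: The two sloping faces of the V on the fixture's +x side; same origin and axes as vee_near. All faces of the V are polished: glass slides on them with little friction (about 0.2).
- vee_seat (a point): Where the middle of the bottle's body lies when fully seated: midway between the V's halves, 42.5 mm above the board (72.5 mm above the table). Axes as the fixture: y along the V, -y end is the tray's.
- board_mid (a point): Middle of the open area of the white board, on its surface (fixture x -45 mm, y 0).
- tray_mid (a point): Middle of the red open tray's floor, 4 mm above the table. Tray: fixture x -100 to +10 mm, y -120 to -220 mm, walls 24 mm high (lower than the board), none on the board's side.
- shard0: Loose piece of thick blue glass, about 24 x 18 x 8 mm, 12 g, lying flat on the white board, within 22 mm in x of board_mid and between y -85 and +45 mm. Origin centre of underside.
- shard1: Second piece of blue glass, about 27 x 17 x 8 mm, likewise.
- shard2: Third piece of blue glass, about 21 x 20 x 8 mm, likewise.
- scraper: Loose scraper block, 150 g, upright on the table. Orange block 80 mm long (x), 30 mm thick (y), 25 mm high; on top a black handle rib 55 mm long (x), 16 mm thick (y), from 25 to 71 mm above the underside. Origin centre of underside. Pinch the rib across y; the two 80 mm long faces do the sweeping.
- bottle: Loose blue glass bottle with a white cap, about 0.2 kg, lying on its rest. Cylindrical body 46 mm in diameter, 110 mm long; origin on its axis at the middle of this body; x along the axis towards the neck. Body x -55 to +55 mm, then shoulder and 25 mm thick neck to x = +105 mm. On the rest its axis is 32 mm above the table.
- bottle_mouth (a point): Cap end of the bottle's neck, on its axis, 105 mm from its origin.
- rest: Fixed yellow rest, 124 x 70 mm: 4 mm base and two low rails along x (tops 14 mm above the table, 16 mm either side of the bottle's axis), absent in the middle 58 mm so that fingers can reach down on both sides of the bottle. Origin centre of underside; the bottle's neck points along its +x.
- spare_bottle: Bystander: upright blue bottle, 46 mm in diameter, 160 mm high. Origin centre of underside.
- cap_jar: Bystander: jar 60 mm in diameter, 85 mm high. Origin centre of underside.
- cap_bin: Bystander: small yellow open bin 90 x 75 x 50 mm. Origin centre of underside.

How it is judged:
By the outcome, as a careful person would: the job done as asked, in the order asked, and still so for the second after the job is handed in, while the arm keeps its last pose, push and grip.
It also fails if it takes over 72 s, if anything falls off the work surface, if the arm or the gripper's body presses on something with over 40 N, if the wrist force passes 120 N, or if a joint passes its speed limit or range.

## Robot

A 6-joint arm with a two-finger parallel gripper is mounted at the origin on the work surface. World frame = base frame: x ahead of the robot, y to its left, z up, the work surface at z = 0. Lengths are in m, angles in rad, forces in N, time in s.
With the tool pointing down it reaches from about 0.3 to 0.775 m from the base axis. Payload 14.6 kg.
Tool frame: the origin (TCP) lies at the very end of the fingers, on their centre line; the grasp point (between the pads) lies 19 mm behind it; z points along the fingers, y is the line along which they close (so a half turn about z gives the same grasp; the last joint's range is limited). The gripper opens to 94 mm and grips with 3 to 60 N. Pads are 16 mm wide; open, the fingers measure 119 mm over their backs; the gripper's body (75 mm by 177 mm) begins 78 mm behind the grasp point.
Start: joints at [1.162, 0.3, 1.521, -0, 1.321, -0.067], TCP at [0.184, 0.518, 0.181] pointing down, gripper open.
Joint ranges: [-3.03, 3.03], [-0.79, 2.21], [0.23, 2.52], [-1.04, 4.18], [0, 3.07], [-2.55, 2.55]. Speed limits (rad/s): [2.22, 2.22, 2.57, 3.14, 3.14, 3.14].

## Interface

Orientations are given as [roll, pitch, yaw] about the fixed x, y, z axes, in that order (R = Rz(yaw) Ry(pitch) Rx(roll)).
In Python, from station import ctrl, cams gives the robot as it stands. The module is installed in compiled form; this text tells all that it offers.
- The arm moves only by the tool arm_command, never from a script. Its argument "plan" is a list that holds one entry, the list of rows, each a list of 7 numbers: the shift along the tool's x, y, z in normalised numbers (1 is 75 cm), then the turn, a rotation vector about the tool's x, y, z in normalised numbers (1 is pi rad), then the closure, from -1 (fully open) to 1 (shut). A call has 1 to 12 rows; each row is the pose to reach, as a shift and turn from the pose commanded when the call began, along the tool's axes at that moment; what a row does not reach only later rows make up. A row lasts 1/10 s, in which the tool goes at most 50 mm and 8.59 degrees, less where a joint would pass 70% of its speed; a pose out of reach is approached as far as the arm can. Shift and turn numbers lie between -1 and 1, and a call with a number outside is refused. A call with a gripper value outside its range is refused whole. The fingers move at their own pace and stop on an object; "squeeze" is the grip in N (left out, the last holds). Time passes only in rows, so rows that repeat a pose let the fingers close. It gives the time, the measured TCP pose, the force, the opening and the grip force at its end, in the units of the state.
- ctrl.get_obs(): the state, without advancing time (a new reading comes with each control period).
- cams.camera(name): name is "scene" or "top"; returns (picture, depth): 384x512x3 uint8, blue, green, red; 384x512 float32, m along the optical axis (not along the pixel's ray), 0 where there is no reading.
- cams.camera_info(name): a dict with "fx", "fy", "cx", "cy" (pixels), "world_to_cam" (4x4, takes a point from world to camera coordinates). Camera axes: x right, y down, z forward; pixel columns grow to the right and rows downward; lengths in m; the calibration is good to about 2 mm. A picture is of the moment at which its call begins. camera_info takes no time and is no camera call.
- ctrl.hand_in(): hands the job in; it is judged then, once.
The state is a dict: "time_s": time; "qpos": joint angles; "joint_vel": joint speeds; "tau": joint torques, N m; "ee_pos": TCP position; "eef_rot": TCP orientation; "force": force on the tool from outside, world axes, zero at the start; "moment": the same for the moment, N m; "grip_width": finger opening in m; "grip_force": force on a finger pad.
Only numpy, scipy, OpenCV 4.12 (cv2) and the standard library are available. Lean on these libraries where they do the work, as an engineer would, in place of code of your own. Each camera call takes 0.05 s, during which the arm holds its last target. There are 200 camera calls.

## Working session

There is one attempt and no reset: what is moved stays moved. The work goes in short steps, Python scripts to look and compute and a tool call to move; the robot and the scene stay as the last step left them, time stands still between calls to the robot, and variables do not carry over. Pictures are saved under pics/ and viewed, at most 10 in all, crops included, and the job is handed in when it is done.

Besides the shell and the picture viewer there is one more tool, called after "Emit:" as name(argument=value, ...), one argument or row to a line, values as JSON. arm_command: Moves the arm, as the interface text tells. Its arguments: {"type":"object","properties":{"plan":{"type":"array"},"squeeze":{"type":"number"}},"required":["plan"]}

```bash
mkdir -p pics
python3 - <<'E'
from station import ctrl,cams
import cv2,numpy as np
for n in("top","scene"):
    im,d=cams.camera(n); cv2.imwrite(f"pics/{n}0.png",im); np.savez(f"{n}0.npz",im=im,d=d)
    i=cams.camera_info(n); print(n,i)
print(ctrl.get_obs())
E
```

```text
top {'fx': 352.4892296257592, 'fy': 352.4892296257592, 'cx': 250.49142353288562, 'cy': 186.85635993447542, 'world_to_cam': array([[ 0.04035071, -0.99918324,  0.00216139, -0.09201479],
       [-0.97926202, -0.03997586, -0.19861478,  0.59894159],
       [ 0.19853896,  0.00589768, -0.98007525,  0.82725767],
       [ 0.        ,  0.        ,  0.        ,  1.        ]])}
scene {'fx': 385.35040147765096, 'fy': 385.35040147765096, 'cx': 251.55734574534412, 'cy': 190.4474362282739, 'world_to_cam': array([[-0.87128003,  0.49051985,  0.01616721,  0.54618344],
       [ 0.37383016,  0.6846347 , -0.62572065, -0.13742032],
       [-0.31799704, -0.53913412, -0.77987966,  1.13777606],
       [ 0.        ,  0.        ,  0.        ,  1.        ]])}
{'time_s': 0.1, 'qpos': array([ 1.16237730e+00,  3.00410138e-01,  1.52149554e+00,  4.32344139e-06,
        1.32069399e+00, -6.65957390e-02]), 'joint_vel': array([-8.21075580e-04, -2.88230190e-03, -2.38068612e-03,  8.19591163e-05,
       -1.09055480e-03,  1.52313563e-03]), 'tau': array([ 4.39002915e-04, -5.32646549e+01, -3.53281581e+01,  7.08582276e-02,
        2.36070558e-02, -1.01256637e-04]), 'ee_pos': array([0.18426335, 0.51795114, 0.18075596]), 'eef_rot': array([-3.14058815e+00, -7.11920454e-05,  2.79976826e+00]), 'force': array([0.2725918 , 0.69247069, 0.8511169 ]), 'moment': array([ 0.03177149, -0.01867919,  0.01660609]), 'grip_force': 0.0, 'grip_width': 0.09398092617854752}
```

View pics/top0.png

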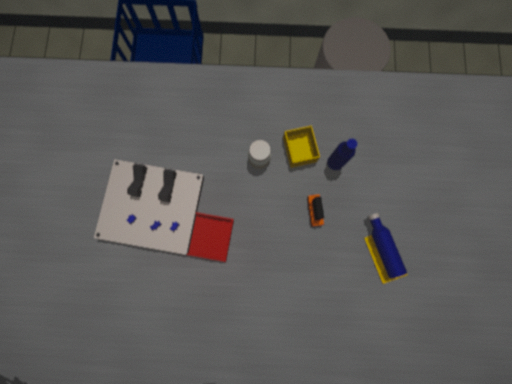

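View pics/scene0.png

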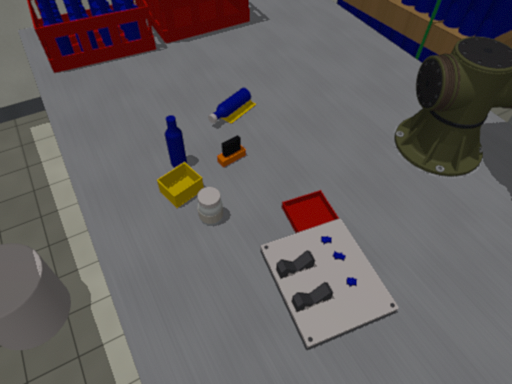

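The top view shows the board at about (150,207), with three shards at (131,219), (155,226) and (175,226). The tray is at (211,238), the scraper at (316,210), and the bottle at (388,247) with its cap at (375,216). Next I'll measure by colour and depth.

```bash
cat > h.py <<'E'
import numpy as np,cv2
from station import ctrl,cams
from scipy.spatial.transform import Rotation as Rn
def cloud(n,d):
    i=cams.camera_info(n);v,u=np.mgrid[:384,:512]
    P=np.stack([(u-i['cx'])/i['fx']*d,(v-i['cy'])/i['fy']*d,d],-1)
    T=i['world_to_cam'];return (P-T[:3,3])@T[:3,:3]
def masks(im):
    h=cv2.cvtColor(im,cv2.COLOR_BGR2HSV);H,S,V=h[...,0],h[...,1],h[...,2]
    return dict(blue=(abs(H.astype(int)-120)<14)&(S>150)&(V>40),red=((H<4)|(H>175))&(S>180)&(V>60),
      orange=(H>=5)&(H<19)&(S>180)&(V>60),yellow=(H>=22)&(H<34)&(S>150),white=(S<25)&(V>150),black=V<35,dark=(V<95)&(S<40))
def ray(n,u,v,z):
    i=cams.camera_info(n);T=i['world_to_cam'];R=T[:3,:3];c=-R.T@T[:3,3]
    w=R.T@np.array([(u-i['cx'])/i['fx'],(v-i['cy'])/i['fy'],1]);return c+w*(z-c[2])/w[2]
E
python3 - <<'E'
from h import *
np.set_printoptions(precision=4,suppress=True)
for n in("top","scene"):
    f=np.load(n+"0.npz");im,d=f['im'],f['d'];P=cloud(n,d)
    print(n)
    for k,m in masks(im).items():
        m=m&(d>0)&(P[...,2]<.3)&(P[...,2]>-.02)
        N,L,st,c=cv2.connectedComponentsWithStats(m.astype(np.uint8),connectivity=8)
        for j in range(1,N):
            if st[j,4]>=12 and st[j,4]<12000:
                q=P[L==j]; md=np.median(q,0)
                if abs(md[1])<.7 and .1<md[0]<.9: print(k,st[j,4],c[j].round(1),"mean",q.mean(0),"zrange",np.percentile(q[:,2],[3,97]),"rect",[np.round(a,4) for a in cv2.minAreaRect(q[:,:2].astype(np.float32))])
E
python3 -c "
import cv2
a=cv2.imread('pics/top0.png')
l=cv2.resize(a[150:270,85:245],(800,600),interpolation=3)
cv2.imwrite('pics/c1.png',l)"
```

```text
top
blue 83 [351.2 144.3] mean [ 0.6912 -0.2948  0.1578] zrange [0.1487 0.1617] rect [array([ 0.6923, -0.295 ]), array([0.0215, 0.0234]), np.float64(25.2814)]
blue 25 [130.7 218.7] mean [0.5121 0.2326 0.0376] zrange [0.035  0.0397] rect [array([0.5121, 0.2324]), array([0.0097, 0.0139]), np.float64(46.0018)]
blue 849 [387.8 249.4] mean [ 0.4614 -0.4114  0.0498] zrange [0.0397 0.0558] rect [array([ 0.4685, -0.4105]), array([0.1426, 0.0375]), np.float64(21.3256)]
blue 22 [155.  225.3] mean [0.498  0.1694 0.0375] zrange [0.0352 0.0401] rect [array([0.4975, 0.1696]), array([0.0071, 0.0186]), np.float64(55.5116)]
blue 24 [174. 226.] mean [0.4981 0.1213 0.0378] zrange [0.0355 0.0405] rect [array([0.4976, 0.121 ]), array([0.0089, 0.0165]), np.float64(76.2255)]
red 1497 [210.6 237.4] mean [0.4753 0.0309 0.005 ] zrange [0.0005 0.024 ] rect [array([0.4766, 0.0308]), array([0.0981, 0.1057]), np.float64(82.2095)]
orange 171 [313.4 211.1] mean [ 0.552  -0.2322  0.0256] zrange [0.0135 0.0639] rect [array([ 0.556 , -0.2368]), array([0.0776, 0.0275]), np.float64(9.5861)]
yellow 1074 [301.1 145.7] mea
[... 10897 characters left out ...]
 zrange [-0.0021  0.022 ] rect [array([0.6128, 0.2398]), array([0.1613, 0.322 ]), np.float64(35.133)]
dark 574 [295.1 264.5] mean [0.6051 0.1495 0.0528] zrange [0.0325 0.0682] rect [array([0.6005, 0.1467]), array([0.0265, 0.0854]), np.float64(82.8012)]
dark 632 [312.  296.8] mean [0.6154 0.2271 0.0535] zrange [0.0334 0.0687] rect [array([0.6107, 0.2251]), array([0.0255, 0.0865]), np.float64(82.41)]
dark 12 [392.1 304.7] mean [0.4718 0.3145 0.0299] zrange [0.0282 0.0323] rect [array([0.4724, 0.3142]), array([0.0071, 0.0067]), np.float64(9.3235)]
dark 15 [309.8 338.8] mean [0.6602 0.2888 0.0304] zrange [0.0285 0.032 ] rect [array([0.6602, 0.2887]), array([0.0068, 0.0066]), np.float64(15.6174)]
```

View pics/c1.png

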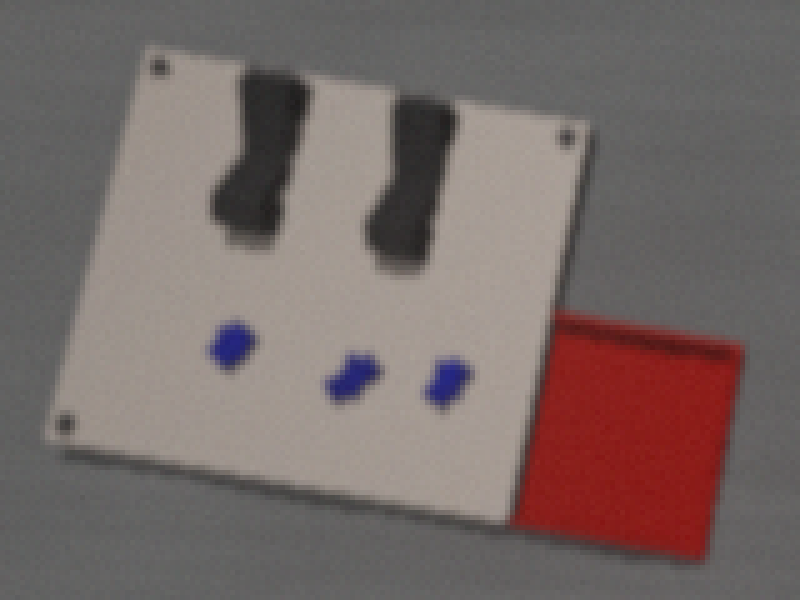

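```bash
cat >> h.py <<'E'
np.set_printoptions(precision=4,suppress=True)
def go(x,y,z,A):
    o=ctrl.get_obs();R0=Rn.from_euler('xyz',o['eef_rot']);R1=Rn.from_euler('xyz',[np.pi,0,np.radians(A+90)])
    print(o['time_s'],"shift mm",(R0.inv().apply(np.array([x,y,z])-o['ee_pos'])*1e3).round(1),"rot",(R0.inv()*R1).as_rotvec().round(3))
E
python3 -c "
from h import *
go(.558,-.2365,.13,98.7)
# fixture fit on white
for n in('top','scene'):
    f=np.load(n+'0.npz');P=cloud(n,f['d']);m=masks(f['im'])['white'] if n=='scene' else cv2.cvtColor(f['im'],7-0)>120
    m=m&(abs(P[...,2]-.03)<.006)&(abs(P[...,1]-.19)<.16)&(P[...,0]>.4)
    N,L,st,c=cv2.connectedComponentsWithStats(m.astype(np.uint8));j=1+st[1:,4].argmax();print(n,st[j,4],cv2.minAreaRect(P[L==j][:,:2].astype(np.float32)))
"
```

```text
0.1 shift mm [-605.  -585.5   51.3] rot [-0.001 -0.    -0.494]
top 6216 ((0.5506368279457092, 0.19278642535209656), (0.23998381197452545, 0.2100224792957306), 82.22615051269531)
scene 7728 ((0.5511575937271118, 0.19255048036575317), (0.23965537548065186, 0.20984116196632385), 82.27296447753906)
```

The rows are not in the units I measure in: shifts go in shares of 75 cm and turns go in shares of pi rad. I convert before sending: -605 mm / 750 = -0.8067, -585 mm / 750 = -0.78, -0.494 rad / 3.1416 = -0.1572.

Emit:
arm_command(
  plan=[
    [[-0.8067,-0.78,0.0533,0,0,-0.1572,-1],[-0.8067,-0.78,0.0533,0,0,-0.1572,-1],[-0.8067,-0.78,0.0533,0,0,-0.1572,-1],[-0.8067,-0.78,0.0533,0,0,-0.1572,-1],[-0.8067,-0.78,0.0533,0,0,-0.1572,-1],[-0.8067,-0.78,0.0533,0,0,-0.1572,-1],[-0.8067,-0.78,0.0533,0,0,-0.1572,-1],[-0.8067,-0.78,0.0533,0,0,-0.1572,-1],[-0.8067,-0.78,0.0533,0,0,-0.1572,-1],[-0.8067,-0.78,0.0533,0,0,-0.1572,-1],[-0.8067,-0.78,0.0533,0,0,-0.1572,-1],[-0.8067,-0.78,0.0533,0,0,-0.1572,-1]],
  ],
)

```text
time_s: 1.3
ee_pos: [0.4476, -0.0135, 0.1531]
eef_rot: [3.142, 0.0, -2.99]
force: [0.8, 1.5, 0.3]
grip_width: 0.0942
grip_force: 0.0
```

```bash
python3 -c "
from h import *
go(.558,-.2365,.14,98.7)"
```

```text
1.3 shift mm [ -75.4 -237.2   13.1] rot [0. 0. 0.]
```

In the tool's units: -237 mm / 750 = -0.316, -75 mm / 750 = -0.1.

Emit:
arm_command(
  plan=[
    [[-0.1,-0.316,0.0173,0,0,0,-1],[-0.1,-0.316,0.0173,0,0,0,-1],[-0.1,-0.316,0.0173,0,0,0,-1],[-0.1,-0.316,0.0173,0,0,0,-1],[-0.1,-0.316,0.0173,0,0,0,-1],[-0.1,-0.316,0.0173,0,0,0,-1],[-0.1,-0.316,0.0173,0,0,0,-1],[-0.1,-0.316,0.0173,0,0,0,-1],[-0.1,-0.316,0.0173,0,0,0,-1]],
  ],
)

```text
time_s: 2.2
ee_pos: [0.5572, -0.2331, 0.1407]
eef_rot: [-3.141, 0.0, -2.988]
force: [0.1, -0.1, 0.2]
grip_width: 0.0942
grip_force: 0.0
```

```bash
python3 -c "
from h import *
go(.558,-.2365,.032,98.7)
from h import *
for n in('top','scene'):
    f=np.load(n+'0.npz');P=cloud(n,f['d']);M=masks(f['im']);q=P[(M['blue']|(f['im'].min(-1)>110))&(abs(P[...,0]-.48)<.12)&(abs(P[...,1]+.4)<.1)&(P[...,2]>.02)&(P[...,2]<.06)]
    from scipy.optimize import least_squares
    th=np.radians(21.8);a=np.array([np.cos(th),np.sin(th),0]);c=np.array([.465,-.41,.032])
    s=(q-c)@a;b=q[(abs(s)<.045)]
    r=least_squares(lambda p:np.hypot((b[:,1]-p[0]-(b[:,0]-.465)*np.tan(p[1]))*np.cos(p[1]),b[:,2]-p[2])-.023,[-.41,th,.032],loss='soft_l1',f_scale=.002)
    th=r.x[1];a=np.array([np.cos(th),np.sin(th),0]);c=np.array([.465,r.x[0],.032]);s=(q-c)@a
    print(n,r.x,np.degrees(th),len(q),'ends',np.percentile(s,[0,1,50,99,100]),'body',s[q[:,2]>.048].min(),s[q[:,2]>.05].max())
"
```

```text
2.2 shift mm [ -0.3  -3.4 108.7] rot [-0.     0.     0.002]
top [-0.416   0.3663  0.0313] 20.987390524726983 878 ends [-0.0661 -0.0644 -0.001   0.0882  0.0915] body -0.06595651598693499 0.05036110529497689
scene [-0.416   0.3721  0.03  ] 21.318474518936185 519 ends [-0.0677 -0.063   0.0101  0.0909  0.0931] body -0.06700867679421879 0.05005539577746246
```

In the tool's units: 108 mm / 750 = 0.144, 100 mm / 750 = 0.1333.

Emit:
arm_command(
  plan=[
    [[0,-0.004,0.0533,0,0,0,-1],[0,-0.004,0.1067,0,0,0,-1],[0,-0.004,0.1333,0,0,0,-1],[0,-0.004,0.144,0,0,0,-1],[0,-0.004,0.144,0,0,0,-1],[0,-0.004,0.144,0,0,0,1],[0,-0.004,0.144,0,0,0,1],[0,-0.004,0.144,0,0,0,1],[0,-0.004,0.144,0,0,0,1],[0,-0.004,0.144,0,0,0,1],[0,-0.004,0.144,0,0,0,1],[0,-0.004,0.144,0,0,0,1]],
  ],
  squeeze=30,
)

```text
time_s: 3.4
ee_pos: [0.5576, -0.2372, 0.0322]
eef_rot: [-3.142, -0.0, -2.989]
force: [0.6, 0.2, 0.1]
grip_width: 0.0416
grip_force: 0.0
```

Emit:
arm_command(
  plan=[
    [[0,0,0,0,0,0,1],[0,0,0,0,0,0,1],[0,0,0,0,0,0,1],[0,0,0,0,0,0,1]],
  ],
)

```text
time_s: 3.8
ee_pos: [0.5576, -0.2372, 0.0321]
eef_rot: [3.142, -0.0, -2.989]
force: [-0.0, 0.1, 0.7]
grip_width: 0.0157
grip_force: 29.9
```

```bash
python3 -c "
from h import *
o=ctrl.get_obs();print(o['ee_pos'],o['grip_width'],o['grip_force'],o['force'])"
```

```text
[ 0.5576 -0.2372  0.0321] 0.01572025847876897 29.912326633930206 [-0.0389  0.1466  0.7251]
```

In the tool's units: -130 mm / 750 = -0.1733, -100 mm / 750 = -0.1333.

Emit:
arm_command(
  plan=[
    [[0,0,-0.0267,0,0,0,1],[0,0,-0.08,0,0,0,1],[0,0,-0.1333,0,0,0,1],[0,0,-0.1733,0,0,0,1],[0,0,-0.1733,0,0,0,1]],
  ],
)

```text
time_s: 4.3
ee_pos: [0.5591, -0.2379, 0.1667]
eef_rot: [-3.138, 0.006, -2.989]
force: [-0.3, -0.3, -1.9]
grip_width: 0.0158
grip_force: 29.9
```

```bash
cat >> h.py <<'E'
def fx(x,y): return .546+.9909*x+.1349*y, .1934-.1349*x+.9909*y
E
python3 -c "
from h import *
go(*fx(-.042,.08),.16,82.25)"
```

```text
4.3 shift mm [-34.8 517.    4.8] rot [-0.003  0.006  0.288]
```

In the tool's units: 517 mm / 750 = 0.6893, 500 mm / 750 = 0.6667, 0.288 rad / 3.1416 = 0.0917.

Emit:
arm_command(
  plan=[
    [[-0.0013,0.0267,0,0,0,0.0095,1],[-0.0053,0.0867,0,0,0,0.0191,1],[-0.0093,0.1467,0,0,0,0.0286,1],[-0.0147,0.2133,0,0,0,0.0382,1],[-0.02,0.28,0,0,0,0.0477,1],[-0.024,0.3467,0,0,0,0.0573,1],[-0.028,0.4133,0,0,0,0.0668,1],[-0.0333,0.48,0,0,0,0.0764,1],[-0.0373,0.5467,0,0,0,0.0859,1],[-0.0413,0.6133,0,0,0,0.0917,1],[-0.0453,0.6667,0,0,0,0.0917,1],[-0.0467,0.6893,0,0,0,0.0917,1]],
  ],
)

```text
time_s: 5.5
ee_pos: [0.5126, 0.2821, 0.1607]
eef_rot: [-3.141, -0.002, 3.009]
force: [0.1, -0.2, -2.1]
grip_width: 0.0156
grip_force: 29.9
```

Emit:
arm_command(
  plan=[
    [[0,0,0,0,0,0,1],[0,0,0,0,0,0,1],[0,0,0,0,0,0,1],[0,0,0,0,0,0,1]],
  ],
)

```text
time_s: 5.9
ee_pos: [0.5142, 0.2779, 0.1622]
eef_rot: [-3.141, -0.0, 3.004]
force: [-0.2, 0.1, -1.8]
grip_width: 0.0159
grip_force: 29.9
```

```bash
python3 -c "
from h import *
go(*fx(-.042,.08),.065,82.25)"
```

```text
5.9 shift mm [-0.9  0.6 97.2] rot [-0.    -0.    -0.002]
```

In the tool's units: 97 mm / 750 = 0.1293, 92 mm / 750 = 0.1227.

Emit:
arm_command(
  plan=[
    [[-0.0013,0.0013,0.04,0,0,0,1],[-0.0013,0.0013,0.08,0,0,0,1],[-0.0013,0.0013,0.1067,0,0,0,1],[-0.0013,0.0013,0.1227,0,0,0,1],[-0.0013,0.0013,0.1293,0,0,0,1],[-0.0013,0.0013,0.1293,0,0,0,1],[-0.0013,0.0013,0.1293,0,0,0,1]],
  ],
)

```text
time_s: 6.6
ee_pos: [0.5156, 0.2801, 0.0663]
eef_rot: [3.141, 0.001, 3.006]
force: [-0.2, -0.1, -2.1]
grip_width: 0.0154
grip_force: 29.9
```

Run:
```python
from h import *
go(*fx(-.042,-.15),.065,82.25)
im,d=cams.camera("scene")
cv2.imwrite("pics/s1.png",cv2.resize(im[190:350,230:430],(800,640))[:600])
```

```text
6.6 shift mm [  -0.  -231.8    1.1] rot [ 0.001  0.001 -0.001]
```

View pics/s1.png

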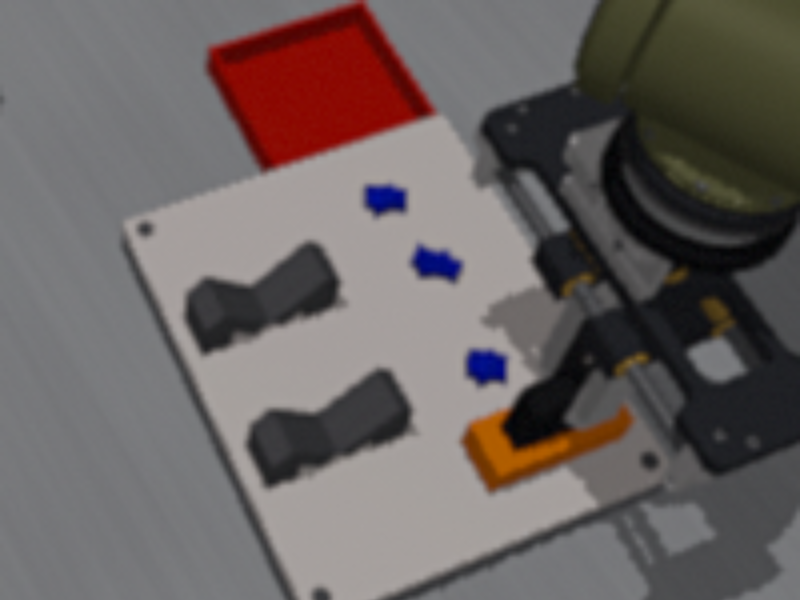

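The scraper, at about (545,445), is behind all three shards at (487,365), (437,264) and (385,198). Its width covers them, so I'll sweep now.

In the tool's units: -115 mm / 750 = -0.1533, 1.5 mm / 750 = 0.002.

Emit:
arm_command(
  plan=[
    [[0,-0.0067,0.002,0,0,0,1],[0,-0.02,0.0027,0,0,0,1],[0,-0.0333,0.0027,0,0,0,1],[0,-0.0467,0.0027,0,0,0,1],[0,-0.06,0.0027,0,0,0,1],[0,-0.0733,0.0027,0,0,0,1],[0,-0.0867,0.0027,0,0,0,1],[0,-0.1,0.0027,0,0,0,1],[0,-0.1133,0.0027,0,0,0,1],[0,-0.1267,0.0027,0,0,0,1],[0,-0.14,0.0027,0,0,0,1],[0,-0.1533,0.0027,0,0,0,1]],
  ],
)

```text
time_s: 7.85
ee_pos: [0.4993, 0.1653, 0.0632]
eef_rot: [3.142, 0.0, 3.006]
force: [-0.1, 0.1, -1.7]
grip_width: 0.0158
grip_force: 29.9
```

Run:
```python
from h import *
go(*fx(-.042,-.15),.0645,82.25)
im,d=cams.camera("scene")
cv2.imwrite("pics/s2.png",cv2.resize(im[170:330,230:430],(800,640))[:600])
```

```text
7.85 shift mm [  -0.5 -115.8   -1.3] rot [ 0.     0.    -0.001]
```

View pics/s2.png

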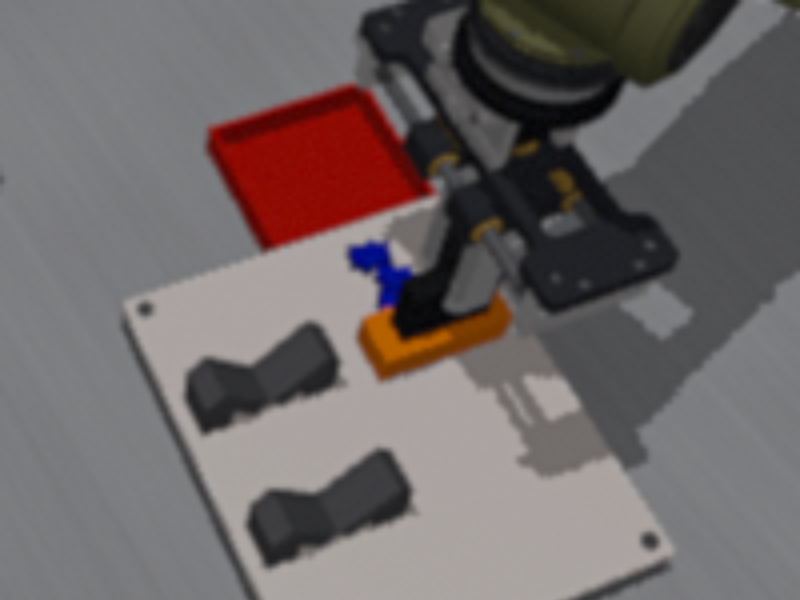

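The shards are bunched ahead of the scraper, at (368,255) and (395,285), and heading for the tray. I'll continue.

In the tool's units: -116 mm / 750 = -0.1547, -105 mm / 750 = -0.14.

Emit:
arm_command(
  plan=[
    [[0,-0.0067,0,0,0,0,1],[0,-0.02,0,0,0,0,1],[0,-0.0333,0,0,0,0,1],[0,-0.0467,0,0,0,0,1],[0,-0.06,-0.0013,0,0,0,1],[0,-0.0733,-0.0013,0,0,0,1],[0,-0.0867,-0.0013,0,0,0,1],[0,-0.1,-0.0013,0,0,0,1],[0,-0.1133,-0.0013,0,0,0,1],[0,-0.1267,-0.0013,0,0,0,1],[0,-0.14,-0.0013,0,0,0,1],[0,-0.1547,-0.0013,0,0,0,1]],
  ],
)

```text
time_s: 9.1
ee_pos: [0.4836, 0.0503, 0.0642]
eef_rot: [-3.142, -0.0, 3.006]
force: [-0.2, -0.1, -0.8]
grip_width: 0.0159
grip_force: 29.9
```

In the tool's units: -110 mm / 750 = -0.1467, -70 mm / 750 = -0.0933.

Emit:
arm_command(
  plan=[
    [[0,-0.008,0,0,0,0,1],[0,-0.0133,0,0,0,0,1],[0,-0.0133,-0.04,0,0,0,1],[0,-0.0133,-0.0933,0,0,0,1],[0,-0.0133,-0.1467,0,0,0,1],[0,-0.0133,-0.1467,0,0,0,1],[0,-0.0133,-0.1467,0,0,0,1]],
  ],
)

```text
time_s: 9.8
ee_pos: [0.4825, 0.0413, 0.1744]
eef_rot: [3.141, 0.001, 3.006]
force: [-0.0, -0.2, -2.0]
grip_width: 0.0158
grip_force: 29.9
```

Run:
```python
from h import *
go(.5576,-.2365,.15,98.7)
im,d=cams.camera("scene");P=cloud("scene",d)
m=masks(im)['blue']&(P[...,1]>-.1)&(P[...,2]<.1)
N,L,st,c=cv2.connectedComponentsWithStats(m.astype(np.uint8))
for j in range(1,N):
  if st[j,4]>5: print(st[j,4],P[L==j].mean(0))
cv2.imwrite("pics/s3.png",cv2.resize(im[150:310,230:430],(800,640))[:600])
```

```text
9.8 shift mm [-111.9 -265.1   24.4] rot [ 0.     0.001 -0.287]
43 [0.4732 0.0671 0.0171]
45 [0.515  0.0563 0.0109]
```

View pics/s3.png

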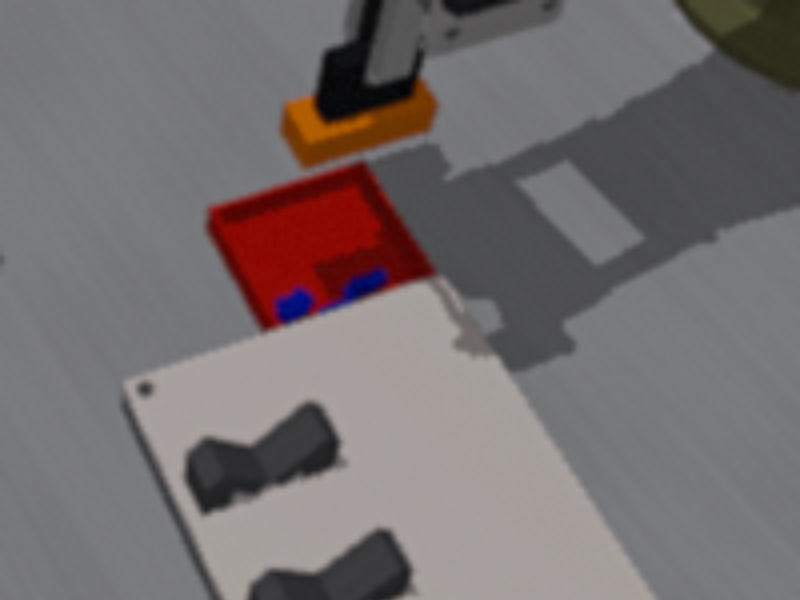

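All the glass is in the tray, at (293,305), (335,305) and (368,282), and the board is clear. Now I'll return the scraper.

In the tool's units: -265 mm / 750 = -0.3533, -250 mm / 750 = -0.3333, -0.287 rad / 3.1416 = -0.0914.

Emit:
arm_command(
  plan=[
    [[-0.012,-0.0267,0,0,0,-0.0095,1],[-0.0333,-0.08,0,0,0,-0.0223,1],[-0.056,-0.1333,0,0,0,-0.035,1],[-0.08,-0.1867,0.0133,0,0,-0.0477,1],[-0.1013,-0.24,0.02,0,0,-0.0605,1],[-0.124,-0.2933,0.0267,0,0,-0.0732,1],[-0.1413,-0.3333,0.032,0,0,-0.0828,1],[-0.1493,-0.3533,0.032,0,0,-0.0914,1],[-0.1493,-0.3533,0.032,0,0,-0.0914,1],[-0.1493,-0.3533,0.032,0,0,-0.0914,1]],
  ],
)

```text
time_s: 10.85
ee_pos: [0.5569, -0.236, 0.1487]
eef_rot: [3.14, -0.002, -2.991]
force: [-0.5, -0.4, -1.6]
grip_width: 0.0155
grip_force: 29.9
```

Run:
```python
from h import *
im,d=cams.camera("top");P=cloud("top",d)
m=masks(im)['blue']&(P[...,1]>-.1)&(P[...,2]<.1)
N,L,st,c=cv2.connectedComponentsWithStats(m.astype(np.uint8))
for j in range(1,N):
  if st[j,4]>5: print(st[j,4],P[L==j].mean(0),c[j])
go(.5576,-.2365,.0325,98.7)
```

```text
3514 [ 1.5049  0.4152 -0.6595] [161.4215  35.2644]
35 [0.5118 0.0545 0.0119] [202.1714 222.6571]
11 [0.4939 0.0724 0.0237] [194.0909 228.9091]
14 [0.4643 0.0638 0.0196] [196.8571 240.7857]
10.9 shift mm [ -0.6  -1.1 116.7] rot [ 0.001 -0.001 -0.001]
```

In the tool's units: 116 mm / 750 = 0.1547, 115 mm / 750 = 0.1533.

Emit:
arm_command(
  plan=[
    [[0,-0.0013,0.0533,0,0,0,1],[0,-0.0013,0.1067,0,0,0,1],[0,-0.0013,0.1333,0,0,0,1],[0,-0.0013,0.1467,0,0,0,1],[0,-0.0013,0.1507,0,0,0,1],[0,-0.0013,0.1533,0,0,0,1],[0,-0.0013,0.1547,0,0,0,1],[0,-0.0013,0.1547,0,0,0,1]],
  ],
)

```text
time_s: 11.7
ee_pos: [0.558, -0.2376, 0.0351]
eef_rot: [-3.141, 0.001, -2.99]
force: [-0.6, -0.3, -2.0]
grip_width: 0.016
grip_force: 29.9
```

```bash
python3 -c "
from h import *
o=ctrl.get_obs();print(o['ee_pos'],o['force'],o['eef_rot'])"
```

```text
[ 0.558  -0.2376  0.0351] [-0.5604 -0.2799 -2.0121] [-3.1408  0.0011 -2.9903]
```

In the tool's units: 2 mm / 750 = 0.0027, 1.5 mm / 750 = 0.002.

Emit:
arm_command(
  plan=[
    [[0,0,0.0013,0,0,0,1],[0,0,0.002,0,0,0,1],[0,0,0.0027,0,0,0,1],[0,0,0.0027,0,0,0,1]],
  ],
)

```text
time_s: 12.1
ee_pos: [0.5576, -0.2375, 0.0322]
eef_rot: [3.142, -0.0, -2.99]
force: [0.2, -0.8, -1.5]
grip_width: 0.0158
grip_force: 29.9
```

In the tool's units: 1 mm / 750 = 0.0013, 0.5 mm / 750 = 0.0007.

Emit:
arm_command(
  plan=[
    [[0,0,0.0007,0,0,0,1],[0,0,0.0013,0,0,0,1],[0,0,0.0013,0,0,0,1]],
  ],
)

```text
time_s: 12.4
ee_pos: [0.5578, -0.2378, 0.032]
eef_rot: [-3.141, 0.001, -2.99]
force: [-3.2, -0.2, 6.2]
grip_width: 0.0158
grip_force: 29.9
```

In the tool's units: -140 mm / 750 = -0.1867, -110 mm / 750 = -0.1467.

Emit:
arm_command(
  plan=[
    [[0,0,-0.0007,0,0,0,0.5],[0,0,-0.0007,0,0,0,-0.3],[0,0,-0.0007,0,0,0,-1],[0,0,-0.0007,0,0,0,-1],[0,0,-0.0007,0,0,0,-1],[0,0,-0.04,0,0,0,-1],[0,0,-0.0933,0,0,0,-1],[0,0,-0.1467,0,0,0,-1],[0,0,-0.1867,0,0,0,-1],[0,0,-0.1867,0,0,0,-1]],
  ],
)

```text
time_s: 13.4
ee_pos: [0.5591, -0.2382, 0.1759]
eef_rot: [-3.137, 0.006, -2.99]
force: [-0.1, 0.4, -0.8]
grip_width: 0.0916
grip_force: 0.0
```

```bash
python3 -c "
from h import *
go(.4538,-.4203,.17,111.2);go(.4538,-.4203,.17,-68.8)
im,d=cams.camera('scene');P=cloud('scene',d);m=masks(im)['orange']&(P[...,2]<.1)&(P[...,0]>.45)
print(P[m].mean(0),cv2.minAreaRect(P[m][:,:2].astype(np.float32)),P[m][:,2].max())"
```

```text
13.4 shift mm [ 131.6 -164.1    5.8] rot [-0.005  0.005 -0.219]
13.4 shift mm [ 131.6 -164.1    5.8] rot [0.008 0.007 2.923]
[ 0.5639 -0.2268  0.0177] ((0.5590292811393738, -0.23507341742515564), (0.08000461757183075, 0.02832353673875332), 7.291229248046875) 0.04289944112975699
```

In the tool's units: -164 mm / 750 = -0.2187, -160 mm / 750 = -0.2133, 1.68 rad / 3.1416 = 0.5348.

Emit:
arm_command(
  plan=[
    [[0.0133,-0.016,0,0,0,0.0446,-1],[0.0293,-0.0373,0,0,0,0.0891,-1],[0.0453,-0.0587,0,0,0,0.1337,-1],[0.0613,-0.0773,0,0,0,0.1783,-1],[0.0773,-0.096,0,0,0,0.2228,-1],[0.0933,-0.116,0,0,0,0.2674,-1],[0.1093,-0.136,0,0,0,0.3119,-1],[0.1253,-0.156,0,0,0,0.3565,-1],[0.1413,-0.176,0,0,0,0.4011,-1],[0.1573,-0.196,0,0,0,0.4456,-1],[0.1707,-0.2133,0,0,0,0.4902,-1],[0.176,-0.2187,0,0,0,0.5348,-1]],
  ],
)

```text
time_s: 14.65
ee_pos: [0.4506, -0.4203, 0.1693]
eef_rot: [-3.14, -0.002, 1.606]
force: [0.1, -0.4, -0.4]
grip_width: 0.0938
grip_force: 0.0
```

In the tool's units: 1.24 rad / 3.1416 = 0.3947.

Emit:
arm_command(
  plan=[
    [[0,0,0,0,0,0.0477,-1],[0,0,0,0,0,0.0955,-1],[0,0,0,0,0,0.1432,-1],[0,0,0,0,0,0.191,-1],[0,0,0,0,0,0.2387,-1],[0,0,0,0,0,0.2865,-1],[0,0,0,0,0,0.3342,-1],[0,0,0,0,0,0.382,-1],[0,0,0,0,0,0.3947,-1],[0,0,0,0,0,0.3947,-1],[0,0,0,0,0,0.3947,-1]],
  ],
)

```text
time_s: 15.75
ee_pos: [0.4516, -0.4193, 0.1701]
eef_rot: [-3.14, 0.001, 0.374]
force: [-0.2, -0.5, 0.5]
grip_width: 0.0946
grip_force: 0.0
```

```bash
python3 -c "
from h import *
go(.4538,-.4203,.016,-68.8);print(ctrl.get_obs()['qpos'])"
```

```text
15.75 shift mm [  1.8   2.  154.1] rot [-0.001  0.001  0.004]
[-0.8077  0.4579  1.331   0.      1.3543  0.3886]
```

In the tool's units: 156 mm / 750 = 0.208, 153 mm / 750 = 0.204.

Emit:
arm_command(
  plan=[
    [[0.0027,0.0027,0.0533,0,0,0,-1],[0.0027,0.0027,0.1067,0,0,0,-1],[0.0027,0.0027,0.1467,0,0,0,-1],[0.0027,0.0027,0.1733,0,0,0,-1],[0.0027,0.0027,0.1933,0,0,0,-1],[0.0027,0.0027,0.204,0,0,0,-1],[0.0027,0.0027,0.208,0,0,0,-1],[0.0027,0.0027,0.208,0,0,0,-1],[0.0027,0.0027,0.208,0,0,0,-1]],
  ],
)

```text
time_s: 16.65
ee_pos: [0.4548, -0.421, 0.0162]
eef_rot: [3.14, -0.001, 0.373]
force: [1.0, -0.5, -0.2]
grip_width: 0.0938
grip_force: 0.0
```

```bash
python3 -c "
from h import *
go(.4538,-.4203,.014,-68.8);print(ctrl.get_obs()['force'])"
```

```text
16.65 shift mm [-0.6 -1.1  2.2] rot [ 0.001 -0.001  0.003]
[ 1.0186 -0.5355 -0.2135]
```

Now I'll close gently to centre on the bottle, then firm up the grip.

In the tool's units: 2 mm / 750 = 0.0027, -1 mm / 750 = -0.0013.

Emit:
arm_command(
  plan=[
    [[0,-0.0013,0.0013,0,0,0,0.2],[0,-0.0013,0.0027,0,0,0,0.2],[0,-0.0013,0.0027,0,0,0,1],[0,-0.0013,0.0027,0,0,0,1],[0,-0.0013,0.0027,0,0,0,1],[0,-0.0013,0.0027,0,0,0,1],[0,-0.0013,0.0027,0,0,0,1],[0,-0.0013,0.0027,0,0,0,1],[0,-0.0013,0.0027,0,0,0,1]],
  ],
  squeeze=10,
)

```text
time_s: 17.55
ee_pos: [0.4542, -0.4201, 0.0135]
eef_rot: [3.141, -0.0, 0.373]
force: [1.0, -3.4, -0.7]
grip_width: 0.0439
grip_force: 9.8
```

Emit:
arm_command(
  plan=[
    [[0,0,0,0,0,0,1],[0,0,0,0,0,0,1],[0,0,0,0,0,0,1],[0,0,0,0,0,0,1]],
  ],
  squeeze=50,
)

```text
time_s: 17.95
ee_pos: [0.4543, -0.4201, 0.0135]
eef_rot: [3.14, -0.0, 0.373]
force: [1.7, -5.3, 1.1]
grip_width: 0.0422
grip_force: 48.7
```

```bash
python3 -c "
from h import *
o=ctrl.get_obs();print(o['ee_pos'],o['force'],o['moment'],o['eef_rot'])"
```

```text
[ 0.4543 -0.4201  0.0135] [ 1.7097 -5.3162  1.0778] [-1.0944 -0.2779  0.0413] [ 3.1405 -0.0003  0.3728]
```

Emit:
arm_command(
  plan=[
    [[0,0,-0.0067,0,0,0,1],[0,0,-0.02,0,0,0,1],[0,0,-0.04,0,0,0,1],[0,0,-0.0667,0,0,0,1],[0,0,-0.1067,0,0,0,1],[0,0,-0.1467,0,0,0,1],[0,0,-0.1867,0,0,0,1],[0,0,-0.2,0,0,0,1],[0,0,-0.2,0,0,0,1],[0,0,-0.2,0,0,0,1]],
  ],
)

```text
time_s: 18.95
ee_pos: [0.4537, -0.4193, 0.1619]
eef_rot: [-3.14, 0.001, 0.373]
force: [-0.2, 0.3, -2.2]
grip_width: 0.0426
grip_force: 48.3
```

Run:
```python
from h import *
o=ctrl.get_obs();print(o['ee_pos'],o['force'],o['moment'],o['eef_rot'],o['grip_width'])
im,d=cams.camera("scene")
im2,d2=cams.camera("top");np.savez("lift.npz",im=im,d=d,im2=im2,d2=d2)
a=cv2.resize(im[30:190,150:350],(500,400));b=cv2.resize(im2[150:310,300:420],(300,400))
cv2.imwrite("pics/s4.png",np.hstack([a,b]))
go(*fx(.062,0),.17,-7.75)
```

```text
[ 0.4537 -0.4193  0.1619] [-0.172   0.2848 -2.2306] [-0.0371  0.1709 -0.0068] [-3.1399  0.0007  0.3728] 0.04262850796163774
19.05 shift mm [ 363.3 -506.7   -7.6] rot [-0.003 -0.    -1.063]
```

View pics/s4.png

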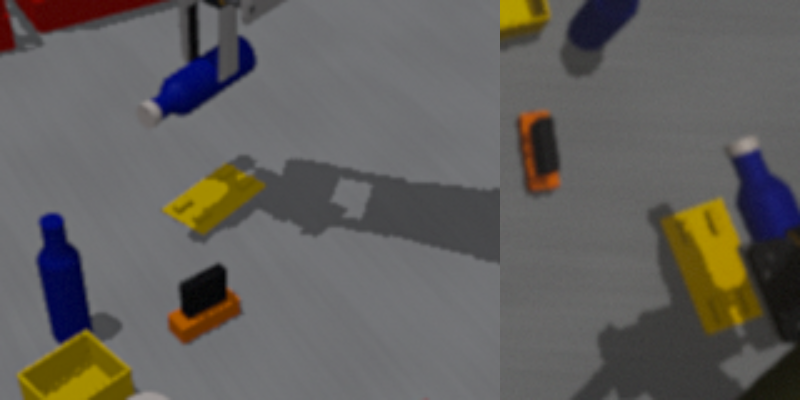

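The bottle is lifted clear with its cap at (150,110), and the scraper stands upright. Next I'll fit the bottle's pose in the hand.

```bash
cat >> h.py <<'E'
from scipy.optimize import least_squares
def inhand(tag,im,d,o):
    "bottle cylinder in tool axes: returns axial offset, height above TCP, tilt"
    P=cloud(tag,d);R=Rn.from_euler('xyz',o['eef_rot']);q=R.inv().apply((P.reshape(-1,3)-o['ee_pos']))
    h=cv2.cvtColor(im,cv2.COLOR_BGR2HSV).reshape(-1,3).astype(int)
    near=(d.ravel()>0)&(abs(q[:,0])<.13)&(abs(q[:,1])<.03)&(q[:,2]<.02)&(q[:,2]>-.055)
    bl=near&(abs(h[:,0]-120)<14)&(h[:,1]>120)
    s=q[:,0];cap=q[near&(h[:,1]<70)&(h[:,2]>90)&(abs(s)>.07)]
    b=q[bl&(abs(s)<.04)]
    f=lambda p:np.hypot(b[:,1]-p[0]-p[1]*b[:,0],b[:,2]-p[2]-p[3]*b[:,0])-.023
    r=least_squares(f,[0,0,-.019,0],loss='soft_l1',f_scale=.002)
    print(tag,len(b),"y0,yaw,z0,tilt",r.x,"blue s",np.percentile(q[bl][:,0],[0,1,99,100]),"cap s",np.percentile(cap[:,0],[1,50,99]) if len(cap) else None, 'rms',np.sqrt(np.mean(r.fun**2)))
E
python3 - <<'E'
from h import *
f=np.load("lift.npz");o=ctrl.get_obs()
inhand("scene",f['im'],f['d'],o);inhand("top",f['im2'],f['d2'],o)
E
```

```text
scene 235 y0,yaw,z0,tilt [ 0.     -0.0072 -0.0175  0.0078] blue s [-0.0559 -0.0528  0.0871  0.0896] cap s [0.0924 0.1029 0.106 ] rms 0.0012849129450355169
top 194 y0,yaw,z0,tilt [ 0.0002 -0.0251 -0.018  -0.0039] blue s [0.0188 0.0205 0.0881 0.0894] cap s [0.0884 0.0974 0.1032] rms 0.0012158457302558535
```

In the tool's units: -390 mm / 750 = -0.52, -370 mm / 750 = -0.4933, -0.16 rad / 3.1416 = -0.0509.

Emit:
arm_command(
  plan=[
    [[0.012,-0.016,-0.004,0,0,-0.0095,1],[0.0387,-0.0533,-0.0107,0,0,-0.0286,1],[0.072,-0.1,-0.0107,0,0,-0.0509,1],[0.1067,-0.1493,-0.0107,0,0,-0.0764,1],[0.1427,-0.1987,-0.0107,0,0,-0.1019,1],[0.1787,-0.2493,-0.0107,0,0,-0.1273,1],[0.2147,-0.2987,-0.0107,0,0,-0.1528,1],[0.2507,-0.3493,-0.0107,0,0,-0.1783,1],[0.2867,-0.3987,-0.0107,0,0,-0.2037,1],[0.3227,-0.4493,-0.0107,0,0,-0.2292,1],[0.3547,-0.4933,-0.0107,0,0,-0.2515,1],[0.3733,-0.52,-0.0107,0,0,-0.2642,1]],
  ],
)

```text
time_s: 20.25
ee_pos: [0.5724, 0.0492, 0.1708]
eef_rot: [-3.141, -0.0, 1.209]
force: [0.4, -0.4, -2.5]
grip_width: 0.042
grip_force: 48.3
```

```bash
python3 -c "
from h import *
go(*fx(.062,0),.165,-7.75)"
```

```text
20.25 shift mm [139.5 -15.2   5.8] rot [-0.001 -0.    -0.226]
```

In the tool's units: 138 mm / 750 = 0.184, 132 mm / 750 = 0.176, -0.226 rad / 3.1416 = -0.0719.

Emit:
arm_command(
  plan=[
    [[0.0333,-0.004,0,0,0,-0.0127,1],[0.0733,-0.008,0,0,0,-0.0286,1],[0.1133,-0.012,0,0,0,-0.0446,1],[0.1533,-0.016,0.004,0,0,-0.0605,1],[0.176,-0.0187,0.008,0,0,-0.0719,1],[0.184,-0.02,0.008,0,0,-0.0719,1],[0.184,-0.02,0.008,0,0,-0.0719,1],[0.184,-0.02,0.008,0,0,-0.0719,1],[0.184,-0.02,0.008,0,0,-0.0719,1]],
  ],
)

```text
time_s: 21.15
ee_pos: [0.6084, 0.1786, 0.1655]
eef_rot: [3.141, 0.0, 1.427]
force: [0.5, -0.3, -3.0]
grip_width: 0.0424
grip_force: 48.3
```

Run:
```python
from h import *
o=ctrl.get_obs();im,d=cams.camera("scene");im2,d2=cams.camera("top")
inhand("scene",im,d,o);inhand("top",im2,d2,o)
# V axis check from earlier images (fixture frame)
for n in('top','scene'):
    f=np.load(n+'0.npz');P=cloud(n,f['d']).reshape(-1,3);D=P[:,:2]-[.546,.1934];X=D@[.9909,-.1349];Y=D@[.1349,.9909];z=P[:,2]-.03
    for sy in(-1,1):
        m=(abs(Y-sy*.0395)<.009)&(z>.012)&(z<.037)&(X>.03)&(X<.094);x,h=X[m],z[m]
        r=least_squares(lambda p:(abs(x-p[0])+p[1]-h),[.062,.01],loss='soft_l1',f_scale=.001);print(n,sy,m.sum(),r.x)
go(*fx(.062,0),.0535,-7.75)
```

```text
scene 578 y0,yaw,z0,tilt [ 0.0002 -0.004  -0.0174 -0.0067] blue s [-0.0337 -0.0116  0.09    0.0921] cap s [0.0866 0.1014 0.1049] rms 0.0009138297698222232
top 390 y0,yaw,z0,tilt [-0.0006 -0.0036 -0.0178  0.0041] blue s [-0.0564 -0.056   0.0075  0.009 ] cap s None rms 0.00118456403565791
top -1 141 [0.0614 0.0095]
top 1 137 [0.0614 0.01  ]
scene -1 178 [0.062 0.009]
scene 1 217 [0.0623 0.0091]
21.25 shift mm [  6.  -2. 112.] rot [ 0.    -0.    -0.008]
```

In the tool's units: 99 mm / 750 = 0.132, 97 mm / 750 = 0.1293, -0.008 rad / 3.1416 = -0.0025.

Emit:
arm_command(
  plan=[
    [[0.004,-0.0013,0.0267,0,0,-0.0025,1],[0.008,-0.0027,0.0667,0,0,-0.0025,1],[0.008,-0.0027,0.1,0,0,-0.0025,1],[0.008,-0.0027,0.12,0,0,-0.0025,1],[0.008,-0.0027,0.1293,0,0,-0.0025,1],[0.008,-0.0027,0.132,0,0,-0.0025,1],[0.008,-0.0027,0.132,0,0,-0.0025,1],[0.008,-0.0027,0.132,0,0,-0.0025,1],[0.008,-0.0027,0.132,0,0,-0.0025,1]],
  ],
)

```text
time_s: 22.15
ee_pos: [0.6077, 0.186, 0.0671]
eef_rot: [3.14, -0.0, 1.437]
force: [-0.6, 0.2, -1.9]
grip_width: 0.0423
grip_force: 48.3
```

Run:
```python
from h import *
go(*fx(.0619,0.0005),.055,-7.75);o=ctrl.get_obs();print(o['force'],o['moment'])
```

```text
22.15 shift mm [-0.5 -0.2 12.1] rot [ 0.001 -0.     0.001]
[-0.6396  0.1956 -1.8807] [-0.0869  0.0577  0.0617]
```

Lower slowly, 1 mm per row, with the grip at 60 N.

In the tool's units: 9 mm / 750 = 0.012, 8.5 mm / 750 = 0.0113.

Emit:
arm_command(
  plan=[
    [[0,0,0.0013,0,0,0,1],[0,0,0.0027,0,0,0,1],[0,0,0.004,0,0,0,1],[0,0,0.0053,0,0,0,1],[0,0,0.0067,0,0,0,1],[0,0,0.008,0,0,0,1],[0,0,0.0093,0,0,0,1],[0,0,0.0107,0,0,0,1],[0,0,0.0113,0,0,0,1],[0,0,0.012,0,0,0,1],[0,0,0.012,0,0,0,1]],
  ],
  squeeze=60,
)

```text
time_s: 23.25
ee_pos: [0.6073, 0.1858, 0.0571]
eef_rot: [-3.142, 0.0, 1.437]
force: [0.5, -0.0, -2.0]
grip_width: 0.0419
grip_force: 58.0
```

Emit:
arm_command(
  plan=[
    [[0,0,0.0007,0,0,0,1],[0,0,0.0013,0,0,0,1],[0,0,0.0013,0,0,0,1]],
  ],
)

```text
time_s: 23.55
ee_pos: [0.6072, 0.1859, 0.0561]
eef_rot: [-3.141, 0.0, 1.437]
force: [-0.2, -0.7, -2.5]
grip_width: 0.0423
grip_force: 58.0
```

Run:
```python
from h import *
go(*fx(.0619,0.0005),.055,-7.75);o=ctrl.get_obs();R=Rn.from_euler('xyz',o['eef_rot']).inv();print(o['ee_pos'],o['force'],'tool',R.apply(o['force']),R.apply(o['moment']))
```

```text
23.55 shift mm [-0.3  0.2  1.1] rot [-0.     0.     0.001]
[0.6072 0.1859 0.0561] [-0.1615 -0.6781 -2.4651] tool [-0.6935 -0.0692  2.4651] [ 0.1369 -0.0637  0.0462]
```

In the tool's units: 1 mm / 750 = 0.0013, 0.5 mm / 750 = 0.0007.

Emit:
arm_command(
  plan=[
    [[0,0,0.0007,0,0,0,1],[0,0,0.0013,0,0,0,1],[0,0,0.0013,0,0,0,1]],
  ],
)

```text
time_s: 23.85
ee_pos: [0.6072, 0.1859, 0.0551]
eef_rot: [-3.141, 0.0, 1.437]
force: [-0.4, -0.4, -1.8]
grip_width: 0.0421
grip_force: 58.0
```

In the tool's units: 0.5 mm / 750 = 0.0007.

Emit:
arm_command(
  plan=[
    [[0,0,0.0007,0,0,0,1],[0,0,0.0007,0,0,0,1],[0,0,0.0007,0,0,0,1]],
  ],
)

```text
time_s: 24.15
ee_pos: [0.6073, 0.1859, 0.0547]
eef_rot: [3.142, 0.0, 1.437]
force: [-0.3, 0.2, -2.0]
grip_width: 0.0421
grip_force: 58.0
```

In the tool's units: 0.5 mm / 750 = 0.0007.

Emit:
arm_command(
  plan=[
    [[0,0,0.0007,0,0,0,1],[0,0,0.0007,0,0,0,1],[0,0,0.0007,0,0,0,1]],
  ],
)

```text
time_s: 24.45
ee_pos: [0.6073, 0.1859, 0.0542]
eef_rot: [3.142, 0.0, 1.437]
force: [1.0, 0.6, -1.9]
grip_width: 0.0419
grip_force: 58.0
```

```bash
cat >> h.py <<'E'
def ft():
    o=ctrl.get_obs();R=Rn.from_euler('xyz',o['eef_rot']).inv();print(o['time_s'],o['ee_pos'],o['force'],'tool F',R.apply(o['force']),'M',R.apply(o['moment']),o['grip_width'])
E
python3 - <<'E'
from h import *
ft();go(*fx(.0619,0.0005),.055,-7.75)
E
```

```text
24.45 [0.6073 0.1859 0.0542] [ 1.0155  0.5506 -1.9416] tool F [0.6812 0.9328 1.9416] M [ 0.0099 -0.0639  0.0138] 0.041883084072706835
24.45 shift mm [-0.3  0.2 -0.8] rot [0.    0.    0.001]
```

In the tool's units: 0.5 mm / 750 = 0.0007.

Emit:
arm_command(
  plan=[
    [[0,0,0.0007,0,0,0,1],[0,0,0.0007,0,0,0,1],[0,0,0.0007,0,0,0,1]],
  ],
)

```text
time_s: 24.75
ee_pos: [0.6074, 0.1859, 0.0539]
eef_rot: [3.141, -0.0, 1.437]
force: [-0.6, -0.9, 0.9]
grip_width: 0.042
grip_force: 58.4
```

In the tool's units: 0.5 mm / 750 = 0.0007.

Emit:
arm_command(
  plan=[
    [[0,0,0.0007,0,0,0,1],[0,0,0.0007,0,0,0,1],[0,0,0.0007,0,0,0,1]],
  ],
)

```text
time_s: 25.05
ee_pos: [0.6075, 0.1859, 0.0539]
eef_rot: [3.141, -0.0, 1.437]
force: [-2.4, -1.4, 5.8]
grip_width: 0.0423
grip_force: 58.9
```

```bash
python3 -c "
from h import *
ft()"
```

```text
25.05 [0.6075 0.1859 0.0539] [-2.3925 -1.4434  5.8487] tool F [-1.7489 -2.1747 -5.8503] M [ 0.5309 -0.2807  0.0174] 0.042290951078712107
```

In the tool's units: 0.6 mm / 750 = 0.0008, 0.3 mm / 750 = 0.0004.

Emit:
arm_command(
  plan=[
    [[0,-0.0003,0.0004,0,0,0,1],[0,-0.0003,0.0008,0,0,0,1],[0,-0.0003,0.0008,0,0,0,1],[0,-0.0003,0.0008,0,0,0,1]],
  ],
)

```text
time_s: 25.45
ee_pos: [0.6075, 0.1859, 0.0538]
eef_rot: [3.14, -0.0, 1.437]
force: [-4.3, -1.3, 8.6]
grip_width: 0.0419
grip_force: 59.4
```

```bash
python3 -c "
from h import *
ft()"
```

```text
25.45 [0.6075 0.1859 0.0538] [-4.31   -1.3445  8.5515] tool F [-1.9052 -4.0812 -8.5572] M [ 0.8013 -0.4508  0.0484] 0.04194816602482785
```

In the tool's units: -0.6 mm / 750 = -0.0008, 0.4 mm / 750 = 0.0005.

Emit:
arm_command(
  plan=[
    [[0,-0.0004,0.0003,0,0,0,1],[0,-0.0008,0.0005,0,0,0,1],[0,-0.0008,0.0005,0,0,0,1],[0,-0.0008,0.0005,0,0,0,1]],
  ],
)

```text
time_s: 25.85
ee_pos: [0.6075, 0.1859, 0.0538]
eef_rot: [3.139, -0.001, 1.437]
force: [-0.6, -2.4, 10.1]
grip_width: 0.0422
grip_force: 59.5
```

```bash
python3 -c "
from h import *
ft()"
```

```text
25.85 [0.6075 0.1859 0.0538] [-0.638  -2.3645 10.1112] tool F [ -2.4219  -0.2884 -10.1136] M [ 0.2363 -0.4911  0.0175] 0.04220228964186933
```

In the tool's units: 1.2 mm / 750 = 0.0016, 0.8 mm / 750 = 0.0011.

Emit:
arm_command(
  plan=[
    [[-0.0003,-0.0001,0.0005,0,0,0,1],[-0.0005,-0.0003,0.0011,0,0,0,1],[-0.0005,-0.0003,0.0016,0,0,0,1],[-0.0005,-0.0003,0.0016,0,0,0,1],[-0.0005,-0.0003,0.0016,0,0,0,1]],
  ],
)

```text
time_s: 26.35
ee_pos: [0.6075, 0.1859, 0.0537]
eef_rot: [3.138, -0.001, 1.437]
force: [-3.3, -0.9, 19.2]
grip_width: 0.042
grip_force: 60.5
```

```bash
python3 -c "
from h import *
ft()"
```

```text
26.35 [0.6075 0.1859 0.0537] [-3.255  -0.926  19.2421] tool F [ -1.3242  -3.0306 -19.2555] M [ 0.9228 -0.3497  0.0197] 0.042006140772395784
```

In the tool's units: -0.5 mm / 750 = -0.0007, -0.25 mm / 750 = -0.0003.

Emit:
arm_command(
  plan=[
    [[-0.0001,-0.0003,0,0,0,0,1],[-0.0003,-0.0007,0,0,0,0,1],[-0.0003,-0.0007,0,0,0,0,1],[-0.0003,-0.0007,0,0,0,0,1],[-0.0003,-0.0007,0,0,0,0,1]],
  ],
)

```text
time_s: 26.85
ee_pos: [0.6075, 0.1859, 0.0537]
eef_rot: [3.137, -0.002, 1.437]
force: [1.2, -0.2, 16.1]
grip_width: 0.0427
grip_force: 60.3
```

Run:
```python
from h import *
ft();o=ctrl.get_obs();im,d=cams.camera("scene");im2,d2=cams.camera("top")
inhand("scene",im,d,o);inhand("top",im2,d2,o);ft()
a=cv2.resize(im[160:340,220:400],(500,500));b=cv2.resize(im2[140:270,85:245],(300,244));b=cv2.copyMakeBorder(b,0,256,0,0,0)
cv2.imwrite("pics/s5.png",np.hstack([a,b]))
```

```text
26.85 [0.6075 0.1859 0.0537] [ 1.191  -0.1755 16.137 ] tool F [  0.0178   1.285  -16.1307] M [ 0.1636 -0.072   0.0292] 0.04265835389805504
scene 440 y0,yaw,z0,tilt [ 0.0001  0.0121 -0.0176  0.0058] blue s [-0.0104 -0.003   0.0899  0.0915] cap s [0.0784 0.1004 0.1048] rms 0.0011515151056846514
top 263 y0,yaw,z0,tilt [-0.0005 -0.0019 -0.018   0.0028] blue s [-0.0563 -0.0561  0.0017  0.0042] cap s [-0.1204 -0.117  -0.0758] rms 0.00120950768805704
26.95 [0.6075 0.1859 0.0537] [ 0.8194  0.6098 16.5441] tool F [  0.747    0.8127 -16.5388] M [ 0.1304 -0.1437  0.0339] 0.04201336539634094
```

View pics/s5.png

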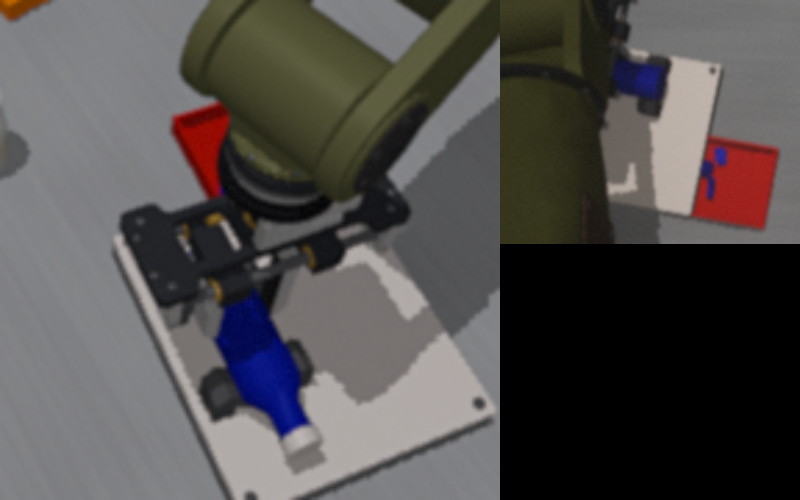

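The bottle is seated in the V with its cap at (300,438), away from the tray, and all three shards are in the tray (right inset, about (715,170)). The press is 16.5 N with almost no side load. I'll hold briefly, then hand in.

Emit:
arm_command(
  plan=[
    [[0,0,0,0,0,0,1],[0,0,0,0,0,0,1],[0,0,0,0,0,0,1],[0,0,0,0,0,0,1],[0,0,0,0,0,0,1],[0,0,0,0,0,0,1]],
  ],
)

```text
time_s: 27.55
ee_pos: [0.6075, 0.1859, 0.0537]
eef_rot: [3.137, -0.002, 1.437]
force: [1.2, -0.3, 15.6]
grip_width: 0.042
grip_force: 60.3
```

```bash
python3 -c "
from h import *
ft()
f=ctrl.get_obs()['force']
if 12<f[2]<25 and abs(f[0])<4: print(ctrl.hand_in())"
```

```text
27.55 [0.6075 0.1859 0.0537] [ 1.2275 -0.2616 15.6061] tool F [ -0.0641   1.329  -15.5999] M [ 0.1418 -0.0539  0.0498] 0.04199190469819004
the job is handed in; nothing more can be done
None
```

I handed the job in at 27.6 s: the three shards are in the red tray, the scraper is upright back at its starting place, and the bottle is in the V-block with its neck away from the tray, pressed down with about 16 N and about 1 N of side load.

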